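# Fetch a dropped headlamp bulb from under the low shelf with the trigger reacher

### The arm

A 6-joint arm with a two-finger parallel gripper is mounted at the origin on the work surface. World frame = base frame: x ahead of the robot, y to its left, z up, the work surface at z = 0. Lengths are in m, angles in rad, forces in N, time in s.
With the tool pointing down it reaches from about 0.35 to 0.775 m from the base axis. Payload 7.3 kg.
Tool frame: the origin (TCP) lies on the centre line of the jaws, within the pads' length; the fingertips stand tip_reach ahead of it and the grasp point (between the pads) lies 6 mm ahead of it (tip_reach is the distance from the TCP to the fingertips, in m); x points along the fingers, y is the direction in which the jaws open and shut, and the axes are right-handed (so a half turn about x gives the same grasp; the last joint's range is limited). The gripper opens to 92 mm and grips with 3 to 60 N. Pads are 19 mm wide; open, the fingers measure 130 mm over their backs; the gripper's body (75 mm by 190 mm) begins 47 mm behind the grasp point.
Start: joints at [1.08, 0.342, 1.524, -0, 1.275, -0.146], TCP at [0.177, 0.494, 0.252] pointing down, gripper open.
Joint ranges: [-2.53, 2.53], [-0.77, 2.02], [0.04, 2.7], [-1, 4.14], [0.28, 2.66], [-3.11, 3.11]. Speed limits (rad/s): [2.57, 2.57, 3.14, 3.14, 3.14, 3.14].

### API

Orientations are given as [roll, pitch, yaw] about the fixed x, y, z axes, in that order (R = Rz(yaw) Ry(pitch) Rx(roll)).
In Python, from cell import observe, read_camera, get_calibration, hand_in, tip_reach gives the robot as it stands. The module is installed in compiled form; this text tells all that it offers.
- The arm moves only by the shell command python3 -m crank 'ROWS' [FORCE]. ROWS is JSON, a list of rows, each an object of numbers: "fingers": the opening, from -1 (shut) to 1 (fully open); "tx", "ty", "tz": the shift along the tool's x, y, z in units of 40 mm (1.0 is 40 mm); "roll": the turn about the tool's x in units of 10 degrees (1.0 is 10 degrees). In form: [{"fingers": .., "tx": .., "ty": .., "tz": .., "roll": ..}, ...]. A call has exactly 8 rows; each row is the pose to reach, as a shift and turn from the pose commanded when the call began, along the tool's axes at that moment; what a row does not reach only later rows make up. A row lasts 1/8 s, in which the tool goes at most 62.5 mm and 10.7 degrees, less where a joint would pass 70% of its speed; a pose out of reach is approached as far as the arm can. A call with a gripper value outside its range is refused whole. The fingers move at their own pace and stop on an object; FORCE is the grip in N (left out, the last holds). Time passes only in rows, so rows that repeat a pose let the fingers close, or fill a call up. It gives the time, the measured TCP pose, the force and the opening at its end, in the units of the state.
- observe(): the state, without advancing time (a new reading comes with each control period).
- read_camera(name): name is "scene" or "top"; returns (picture, depth): 384x512x3 uint8, red, green, blue; 384x512 float32, m along the optical axis (not along the pixel's ray), 0 where there is no reading.
- get_calibration(name): a dict with "vertical_fov" (degrees; the focal length in pixels is half the picture's height over the tangent of half this angle, whatever the lens; pixels are square), "cx", "cy" (the principal point, pixels), "pose" (4x4, takes a point from camera to world coordinates). Camera axes: x right, y down, z forward; pixel columns grow to the right and rows downward; lengths in m; the calibration is good to about 2 mm. A picture is of the moment at which its call begins. get_calibration takes no time and is no camera call.
- hand_in(): hands the job in, once; it reports no verdict.
The state is a dict: "time": time; "qpos": joint angles; "qvel": joint speeds; "joint_efforts": joint torques, N m; "tool_pos": TCP position; "tool_rot": TCP orientation; "contact_force": force on the tool from outside, world axes, zero at the start; "torque": the same for the moment, N m; "opening": finger opening in m.
Only numpy, scipy, OpenCV 4.12 (cv2) and the standard library are available. Lean on these libraries where they do the work, as an engineer would, in place of code of your own. Each camera call takes 0.05 s, during which the arm holds its last target. There are 200 camera calls.

### The job

The metal headlamp bulb has dropped under the low wire shelf, next to a small black relay. Take the reacher by its upright grip, run its open jaws in around the bulb, squeeze the trigger to nip the bulb gently (it is delicate, hard squeezing ruins it) and, keeping it nipped, draw it out onto the open bench a good hand's width in front of the shelf. Then let go, leaving the bulb lying there free and the reacher standing on its foot with the trigger released; touch the bulb only with the reacher, and leave the relay, spray can and screwdriver where they are.

Things in the scene. Friction and masses are not known exactly. Their poses are not given: they have to be found in the camera images.
- reacher: Bench reacher, 0.4 kg, most of it in the foot, 320 mm long, standing on a dark foot plate 100 x 76 x 12 mm. Origin: underside of the foot, below the handle point; x runs along the low shaft to the jaws, z up. Grey nose block (x = 157 to 183 mm, 56 wide, 28 high) rests on the bench; two flat upright jaws (z = 4 to 26 mm) end at x = 270 mm. Nothing ahead of x = 50 mm is higher than 31 mm. It slides on foot and nose.
- trigger (a joint): Travel in m: 0 free (jaws open), 0.020 full, straight towards the grip post. Its spring holds it at 0 with 10 N and rises 0.15 N per mm to 13 N: held with 4 to 8 N the jaws stay open. Gap at the pinch point: 56 mm at 0, 28 mm at 0.014, less what the pads stand proud (0 to 4 mm each, unknown): feel for the nip at 0.009 to 0.015. Each jaw presses with about half the grip force beyond the spring's.
- handle (a point): Where to hold the reacher from above, 80 mm above the bench, fingers closing along its x: midway between the outer faces of the grey fixed grip post (at the back, 20 thick, 24 wide, 112 mm high) and the black trigger post before it (14 thick, 22 wide, z = 22 to 110 mm). 56 mm over both along x when free, 36 mm when fully squeezed.
- pinch (a point): Point of the reacher midway between the middles of the 44 mm long rubber jaw pads (screw-set, standing 0 to 4 mm proud, it varies), 247 mm ahead of its origin, 14 mm above the bench. With the jaws open they measure about 80 mm over the outsides of the tips.
- jaw_left: The jaw on the reacher's +y side; origin at its pivot (172 mm ahead, 14 mm aside of the reacher's origin). Pad middle 75 mm ahead of the pivot.
- jaw_right: The jaw on the reacher's -y side, mirror image.
- bulb: LED headlamp bulb, about 70 g, lying on the bench: finned aluminium block 44 (x) x 28 (y) x 24 mm high, with a collar and thin blade sticking out 40 mm at its +x end. Origin: centre of the block's underside. It lies with x pointing into the gap, up to 0.25 rad askew; closing jaws square it up. It is ruined if either jaw presses it with more than 8 N.
- rack: Low fixed wire shelf on four thin corner legs, 170 deep (x) x 320 wide (y) mm; wires 51 to 56 mm above the bench, clear gap of 50 mm below, a 22 mm strip along the back. Origin: on the bench under its middle; +x points from the open front into the gap, front edge at x = -85 mm. Small boxes stand on its back part, up to 97 mm high.
- gap_front (a point): Middle of the open front edge of the gap, 25 mm above the bench.
- relay: Black cube relay, 27 mm, under the shelf beside the bulb (about 110 mm from it, on either side). Not to be moved. Origin at its underside.
- spray: Spray can, 56 mm across, 150 mm high, standing at the far right of the bench. Not to be moved.
- driver: Screwdriver lying on the far side of the bench. Not to be moved.
There are look-alikes about, which are no part of the job. What is meant by the bulb is not orange, pink or red, and is the smaller of those in its own colour.

How it is judged:
On the way, in this order (a step that is already met when the one before it is completed fails the run):
1. the bulb is nipped between both jaws (over 1 N each) while still under the shelf (x of bulb in the frame of rack above -0.06 m and contact force between each of jaw_left, jaw_right and bulb above 1 N), for 0.2 s.
2. the bulb is out in front of the shelf, still nipped by both jaws (x of bulb in the frame of rack below -0.125 m and contact force between each of jaw_left, jaw_right and bulb above 0.5 N), for 0.1 s.
At the end, for the whole second after the job is handed in: The bulb lies at rest on the bench, unpressed, its origin at least 60 mm in front of the shelf's front edge; the reacher stands upright on its foot on the bench at rest with its trigger released (joint below 3 mm) (x of bulb in the frame of rack below -0.145 m and height (world z) of bulb below 0.01 m and linear speed of each of bulb, reacher below 0.02 m/s and contact force between reacher and bulb below 0.3 N and value of joint trigger below 0.003 m and angle between reacher's own z axis and vertical below 0.1 rad and height (world z) of reacher below 0.008 m); the robot touches nothing.
It fails at once if a jaw presses the bulb with more than 8 N (contact force between any of jaw_left, jaw_right and bulb above 8 N).
It fails at once if the robot itself touches the bulb (contact force between any of the fingers, the arm and bulb above 0.5 N).
It fails at once if the relay, spray can or screwdriver is moved by more than 15 mm (distance of any of relay, spray, driver from where it was at the start of the episode above 0.015 m).
It also fails if it takes over 58 s, if anything falls off the work surface, if the arm or the gripper's body presses on something with over 40 N, if the wrist force passes 120 N, or if a joint passes its speed limit or range.

## Working session

There is one attempt and no reset: what is moved stays moved. The work goes in short steps, Python scripts to look and compute and a shell command to move; the robot and the scene stay as the last step left them, time stands still between calls to the robot, and variables do not carry over. Pictures are saved under pics/ and viewed, about 8 in all and at most 12, crops included, and the job is handed in when it is done.

```bash
mkdir -p pics
cat > h.py <<'E'
import numpy as np, cv2
from cell import *
def K(n):
    c=get_calibration(n); f=192/np.tan(np.radians(c["vertical_fov"])/2)
    return f,c["cx"],c["cy"],np.array(c["pose"])
def ray(n,u,v):
    f,cx,cy,P=K(n); d=P[:3,:3]@np.array([(u-cx)/f,(v-cy)/f,1]); return P[:3,3],d
def plane(n,u,v,z):
    o,d=ray(n,u,v); return o+d*(z-o[2])/d[2]
def proj(n,p):
    f,cx,cy,P=K(n); q=P[:3,:3].T@(np.array(p)-P[:3,3]); return cx+f*q[0]/q[2],cy+f*q[1]/q[2]
def cloud(n,D):
    f,cx,cy,P=K(n); v,u=np.mgrid[:384,:512]
    q=np.stack([(u-cx)/f*D,(v-cy)/f*D,D],-1); return q@P[:3,:3].T+P[:3,3]
E
python3 - <<'E'
from h import *
print(observe(), tip_reach if not callable(tip_reach) else tip_reach())
ims=[]
for n in("scene","top"):
    a,d=read_camera(n); np.savez(n+"0.npz",a=a,d=d); print(n,get_calibration(n))
    cv2.imwrite(f"pics/{n}0.png",cv2.resize(a[...,::-1],(800,600),interpolation=cv2.INTER_CUBIC))
E
```

```text
{'time': 0.0, 'qpos': array([ 1.08001870e+00,  3.42728814e-01,  1.52503541e+00,  1.36119361e-05,
        1.27534175e+00, -1.46020472e-01]), 'qvel': array([-2.61370057e-04,  1.30604545e-05, -1.15263492e-03,  2.40908274e-04,
       -6.41500790e-04,  5.95945336e-04]), 'joint_efforts': array([-3.59577016e-04, -4.31243455e+01, -2.44218367e+01,  7.17697316e-02,
        5.57684444e-02, -5.84697295e-05]), 'tool_pos': array([0.17724718, 0.49379174, 0.25103533]), 'tool_rot': array([-1.72541761,  1.56928295, -2.07017873]), 'contact_force': array([1.0530018 , 1.36005604, 0.15482061]), 'torque': array([-0.0553779 , -0.03388799, -0.00816529]), 'opening': 0.09198053921240827} 0.025
scene {'vertical_fov': 44.306932623294614, 'cx': 257.58836576435425, 'cy': 195.3678706547451, 'pose': array([[-0.61135145,  0.53267365, -0.58524199,  1.28826731],
       [ 0.79134485,  0.40704524, -0.45616609,  0.50276703],
       [-0.00476769, -0.74200604, -0.67037625,  0.80758016],
       [ 0.        ,  0.        ,  0.        ,  1.        ]])}
top {'vertical_fov': 51.342902103152696, 'cx': 262.37432956665987, 'cy': 186.33311242710286, 'pose': array([[ 2.18988735e-03, -9.96976825e-01,  7.76686162e-02,
         5.44975577e-01],
       [-9.99907641e-01, -1.14128578e-03,  1.35427882e-02,
         2.11266024e-02],
       [-1.34132039e-02, -7.76911000e-02, -9.96887245e-01,
         1.20669961e+00],
       [ 0.00000000e+00,  0.00000000e+00,  0.00000000e+00,
         1.00000000e+00]])}
```

View pics/top0.png

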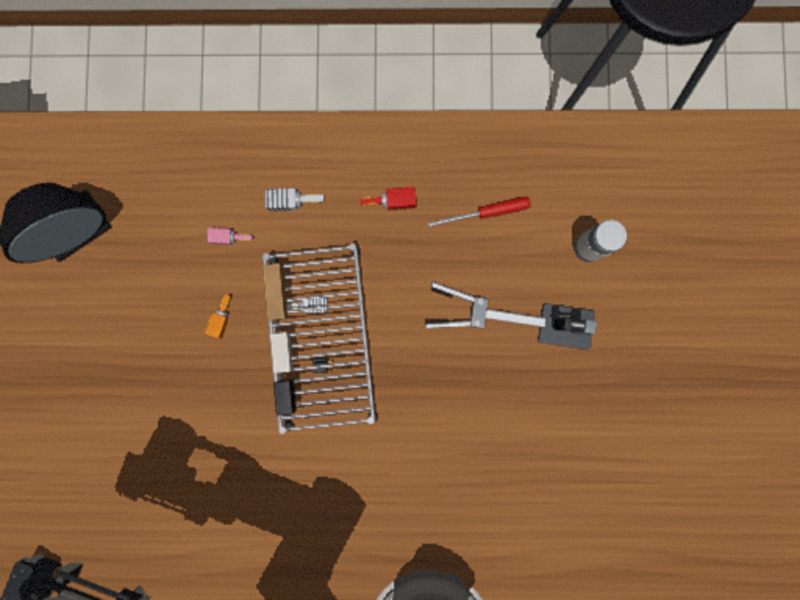

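View pics/scene0.png

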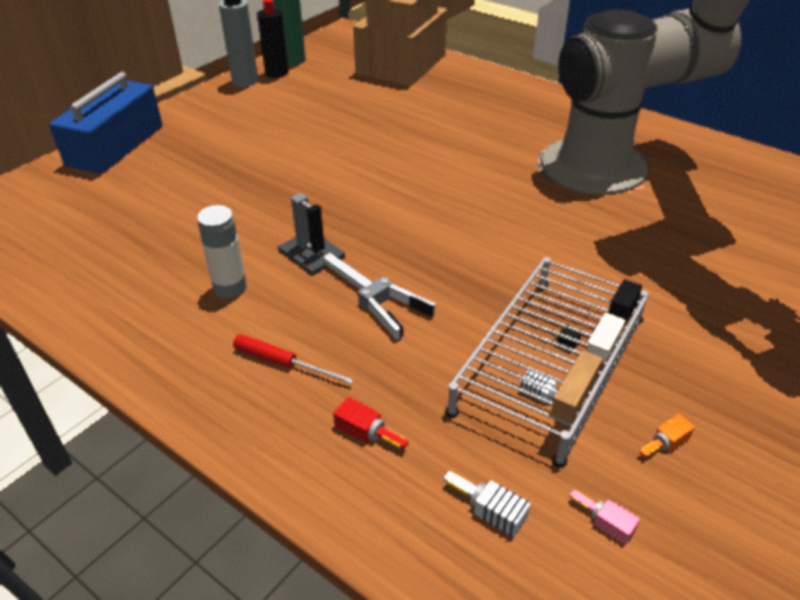

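Top view (800x600): the candidates for the bulb are silver under the shelf (313,305), larger silver (282,199), red (402,198), pink (220,236) and orange (215,325). I choose the silver one under the shelf, next to the relay (320,363). The shelf's open front faces image right (world -y). The reacher's posts are at (575,322), with its jaws pointing at the shelf.

Run:
```python
from h import *
T=np.load("top0.npz"); S=np.load("scene0.npz")
a=T["a"]; C=cloud("top",T["d"]); Cs=cloud("scene",S["d"])
x1=cv2.resize(a[150:280,160:250,::-1],None,fx=4.4,fy=4.4,interpolation=cv2.INTER_CUBIC)
x2=cv2.resize(a[170:235,265:390,::-1],None,fx=3.1,fy=3.1,interpolation=cv2.INTER_CUBIC)
x3=cv2.resize(S["a"][150:300,280:420,::-1],None,fx=2.6,fy=2.6,interpolation=cv2.INTER_CUBIC)
o=np.zeros((600,790,3),np.uint8); o[:x1.shape[0],:x1.shape[1]]=x1[:, :]
o[:x2.shape[0],400:400+x2.shape[1]]=x2; o[205:205+x3.shape[0],400:400+x3.shape[1]]=x3[:395]
cv2.imwrite("pics/crop1.png",o)
def seg(C,xr,yr,zr,nm):
    m=(C[...,0]>xr[0])&(C[...,0]<xr[1])&(C[...,1]>yr[0])&(C[...,1]<yr[1])&(C[...,2]>zr[0])&(C[...,2]<zr[1])
    p=C[m]; 
    if len(p)<3: print(nm,len(p));return
    r=cv2.minAreaRect(p[:,:2].astype(np.float32)); print(nm,len(p),p.mean(0).round(4),"rect",np.round(r[0],4),np.round(r[1],4),round(r[2],1))
    return p
for n,c in(("top",C),("sc",Cs)):
    print(n,"handle px",c[int(325/1.5625),int(570/1.5625)].round(3))
    xr=(.3,.55);yr=(-.45,-.02)
    seg(c,xr,yr,(.095,.125),"posts")
    seg(c,xr,yr,(.02,.035),"low"); seg(c,xr,yr,(.008,.016),"foot")
    seg(c,(.25,.7),(.0,.35),(.046,.062),"rackwires")
    seg(c,(.25,.7),(.1,.35),(.065,.11),"boxes")
```

```text
top handle px [ 0.571 -0.242  0.109]
posts 0
low 0
foot 202 [ 0.512  -0.247   0.0118] rect [ 0.4285 -0.239 ] [0.2429 0.4181] 0.2
rackwires 1322 [0.5361 0.1874 0.0567] rect [0.547  0.2062] [0.3265 0.1756] 6.4
boxes 1031 [0.5475 0.2704 0.0905] rect [0.5475 0.2724] [0.2701 0.0317] 6.5
sc handle px [ 0.459  0.191 -0.001]
posts 0
low 0
foot 35 [ 0.5444 -0.2334  0.011 ] rect [ 0.545  -0.2337] [0.0514 0.01  ] 85.7
rackwires 2109 [0.5559 0.2029 0.054 ] rect [0.5476 0.2068] [0.3257 0.1762] 6.6
boxes 1512 [0.5665 0.277  0.0862] rect [0.5501 0.2736] [0.2722 0.0308] 6.5
```

View pics/crop1.png

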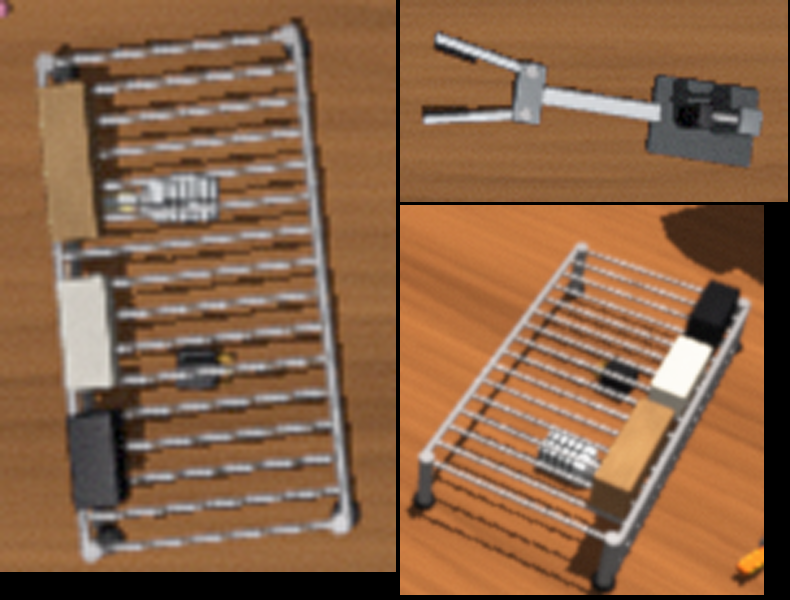

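The crop confirms the choice: a silver finned block under the wires with its blade pointing into the gap. The relay is about 110 mm to its side. My x window cut the reacher off, so I'm redoing that part.

```bash
cat > m.py <<'E'
from h import *
def seg(C,xr,yr,zr,nm,mask=None):
    m=(C[...,0]>xr[0])&(C[...,0]<xr[1])&(C[...,1]>yr[0])&(C[...,1]<yr[1])&(C[...,2]>zr[0])&(C[...,2]<zr[1])
    if mask is not None: m&=mask
    p=C[m]
    if len(p)<3: print(nm,len(p));return
    r=cv2.minAreaRect(p[:,:2].astype(np.float32)); print(nm,len(p),"mean",p.mean(0).round(4),"rect",np.round(r[0],4),np.round(r[1],4),round(r[2],1),"ext",p.min(0).round(4),p.max(0).round(4))
    return p
def allm(a,d,n):
    c=cloud(n,d); print("==",n)
    xr=(.48,.67);yr=(-.31,.0)
    seg(c,xr,yr,(.098,.125),"posts")
    p=seg(c,xr,(-.21,-.155),(.012,.04),"shaft")
    if p is not None:
        q=p[:,:2]-p[:,:2].mean(0); w,V=np.linalg.eigh(q.T@q); print("  shaft dir deg",np.degrees(np.arctan2(V[1,1],V[0,1])))
    seg(c,xr,(-.145,-.03),(.012,.04),"nose+jaws"); seg(c,xr,(-.32,-.15),(.007,.018),"foot")
    g=a.astype(int); br=(g.min(-1)>110)
    seg(c,(.5,.64),(.12,.3),(.012,.035),"bulb bright",br)
    seg(c,(.5,.64),(.12,.3),(.012,.035),"bulb any")
    seg(c,(.42,.54),(.12,.3),(.012,.035),"relay")
E
python3 - <<'E'
from m import *
for n in("top","scene"):
    T=np.load(n+"0.npz"); allm(T["a"],T["d"],n)
E
```

```text
== top
posts 139 mean [ 0.5715 -0.2606  0.1109] rect [ 0.5712 -0.2605] [0.0573 0.0233] 82.1 ext [ 0.5577 -0.2884  0.0986] [ 0.5854 -0.2318  0.1175]
shaft 97 mean [ 0.5822 -0.1837  0.0241] rect [ 0.5787 -0.19  ] [0.0711 0.0337] 53.2 ext [ 0.5439 -0.2096  0.0122] [ 0.5939 -0.1565  0.0286]
  shaft dir deg 74.49116677792705
nose+jaws 345 mean [ 0.5995 -0.0871  0.0278] rect [ 0.6055 -0.0875] [0.1166 0.071 ] 87.0 ext [ 0.5699 -0.145   0.0122] [ 0.6439 -0.0304  0.0365]
foot 632 mean [ 0.5719 -0.2548  0.0132] rect [ 0.578 -0.238] [0.1855 0.1542] 2.4 ext [ 0.4879 -0.3161  0.007 ] [ 0.6699 -0.1571  0.018 ]
bulb bright 134 mean [0.6103 0.2287 0.0244] rect [0.5987 0.2498] [0.04   0.1125] 24.7 ext [0.5576 0.1981 0.0125] [0.6232 0.296  0.0318]
bulb any 216 mean [0.5901 0.2303 0.0234] rect [0.5604 0.2444] [0.1229 0.1023] 3.3 ext [0.5017 0.19   0.0121] [0.6235 0.2963 0.0318]
relay 95 mean [0.4945 0.2146 0.0239] rect [0.4918 0.2382] [0.0303 0.0995] 9.8 ext [0.469  0.1868 0.0128] [0.5105 0.286  0.0309]
== scene
posts 138 mean [ 0.576  -0.2584  0.1065] rect [ 0.5748 -0.2587] [0.0588 0.0251] 81.2 ext [ 
[... 205 characters left out ...]
g 78.45406743794918
nose+jaws 474 mean [ 0.6035 -0.0821  0.0229] rect [ 0.6081 -0.0873] [0.1164 0.0746] 88.5 ext [ 0.5706 -0.145   0.0122] [ 0.6468 -0.0301  0.0326]
foot 461 mean [ 0.5855 -0.2462  0.0112] rect [ 0.5781 -0.23  ] [0.1622 0.076 ] 82.6 ext [ 0.5382 -0.314   0.0071] [ 0.6178 -0.1505  0.0179]
bulb bright 188 mean [0.6056 0.2285 0.0225] rect [0.5643 0.2447] [0.1249 0.1003] 4.1 ext [0.5014 0.1976 0.0125] [0.6292 0.2989 0.0269]
bulb any 375 mean [0.5848 0.2386 0.0208] rect [0.562  0.2456] [0.1304 0.103 ] 4.4 ext [0.5003 0.1897 0.012 ] [0.6292 0.3    0.0269]
relay 187 mean [0.4933 0.2445 0.0203] rect [0.4864 0.2369] [0.1184 0.1011] 6.3 ext [0.422  0.1874 0.0121] [0.5397 0.293  0.0267]
```

```bash
cat > go.py <<'E'
from h import *
from scipy.spatial.transform import Rotation as Ro
def go(x,y,z,yaw):
    "print shift/turn (move units) bringing TCP to x,y,z with the tool y axis along yaw deg (mod 180)"
    s=observe(); R=Ro.from_euler("xyz",s["tool_rot"]).as_matrix()
    t=R.T@(np.array([x,y,z])-s["tool_pos"])
    cur=np.degrees(np.arctan2(R[1,1],R[0,1])); dy=(yaw-cur+90)%180-90
    print("t",s["time"],"pos",s["tool_pos"].round(4),"yaw",cur.round(2),"down",R[:,0].round(3),"q6",s["qpos"][5].round(3),"open",round(s["opening"],4),"F",s["contact_force"].round(2))
    print("tx,ty,tz",(t/.04).round(3),"roll",round(-dy/10,3))
E
python3 - <<'E'
from h import *; from go import go; from m import seg
def c2(x,y): return 265+(x-400)/3.1,170+y/3.1
def c1(x,y): return 160+x/4.4,150+y/4.4
P={}
for nm,(u,v),z in [("nose",c2(529,92),.028),("tipL",c2(438,40),.026),("tipR",c2(425,118),.026),("grey post",c2(750,122),.112),("bulb blk",c1(183,197),.024),("bulb blade",c1(125,202),.016),("blkfrontmid",c1(218,196),.024),("spraytop",(607/1.5625,237/1.5625),.15)]:
    P[nm]=plane("top",u,v,z); print(nm,P[nm].round(4))
a=P["nose"]-np.array([.573,-.2596,0]); print("yaw posts->nose",np.degrees(np.arctan2(a[1],a[0])),np.hypot(*a[:2]))
a=(P["tipL"]+P["tipR"])/2-np.array([.573,-.2596,0]); print("yaw posts->tips",np.degrees(np.arctan2(a[1],a[0])),np.hypot(*a[:2]))
for n in("top","scene"):
    T=np.load(n+"0.npz"); seg(cloud(n,T["d"]),(.6,.76),(-.36,-.24),(.12,.17),"spray")
    c=cloud(n,T["d"]);seg(c,(.48,.67),(-.31,-.02),(.023,.033),"low", None)
rot=(6.5+90); print("bulb in rack", Ro.from_euler("z",-rot,degrees=True).apply(P["bulb blk"]-np.array([.5475,.2065,0])) if 0 else "")
go(.573,-.2596,.2,82.5)
E
```

```text
nose [ 0.5975 -0.0934  0.028 ]
tipL [ 0.6472 -0.007   0.026 ]
tipR [0.5727 0.0055 0.026 ]
grey post [ 0.5677 -0.2791  0.112 ]
bulb blk [0.6118 0.2178 0.024 ]
bulb blade [0.6088 0.2586 0.016 ]
blkfrontmid [0.6125 0.1941 0.024 ]
spraytop [ 0.7202 -0.2998  0.15  ]
yaw posts->nose 81.61517672833872 0.16802589205660182
yaw posts->tips 81.87786774960212 0.26148223143277805
spray 389 mean [ 0.7212 -0.3013  0.1478] rect [ 0.7225 -0.3043] [0.0532 0.0524] 3.6 ext [ 0.6959 -0.3304  0.1202] [ 0.7492 -0.2778  0.1577]
low 424 mean [ 0.5965 -0.1066  0.0276] rect [ 0.6027 -0.1452] [0.2527 0.0736] 86.7 ext [ 0.5586 -0.2704  0.023 ] [ 0.6466 -0.0209  0.033 ]
spray 440 mean [ 0.7314 -0.2964  0.1409] rect [ 0.7261 -0.3029] [0.0546 0.0548] 14.6 ext [ 0.7007 -0.3329  0.12  ] [ 0.7531 -0.2752  0.152 ]
low 368 mean [ 0.6001 -0.1053  0.0265] rect [ 0.5798 -0.1472] [0.2768 0.0736] 75.8 ext [ 0.5672 -0.2895  0.023 ] [ 0.6491 -0.021   0.033 ]
bulb in rack 
t 0.1 pos [0.1773 0.4938 0.2511] yaw 70.25 down [-0.001 -0.001 -1.   ] q6 -0.146 open 0.0921 F [-0.22 -1.   -0.57]
tx,ty,tz [  1.294 -14.382  15.678] roll -1.225
```

```bash
python3 -m crank '[{"fingers":1,"tx":0.2,"ty":-1.4,"tz":1.5,"roll":-0.15},{"fingers":1,"tx":0.3,"ty":-2,"tz":2.2,"roll":-0.3},{"fingers":1,"tx":0.4,"ty":-3,"tz":3.3,"roll":-0.4},{"fingers":1,"tx":0.5,"ty":-4,"tz":4.4,"roll":-0.5},{"fingers":1,"tx":0.6,"ty":-5,"tz":5.5,"roll":-0.6},{"fingers":1,"tx":0.7,"ty":-6,"tz":6.6,"roll":-0.7},{"fingers":1,"tx":0.8,"ty":-7,"tz":7.7,"roll":-0.8},{"fingers":1,"tx":0.9,"ty":-8,"tz":8.7,"roll":-0.9}]' 6; python3 -c "
from go import *; go(.573,-.261,.2,81.8)"
```

```text
time: 1.1
tool_pos: [0.3974, 0.0734, 0.2156]
tool_rot: [0.817, 1.57, 0.629]
contact_force: [1.1, 0.3, -0.4]
opening: 0.092
t 1.1 pos [0.3974 0.0734 0.2156] yaw 79.25 down [ 0.  0. -1.] q6 -1.391 open 0.092 F [ 1.07  0.3  -0.35]
tx,ty,tz [ 0.389 -7.395  5.872] roll -0.255
```

```bash
python3 -m crank '[{"fingers":1,"tx":0.1,"ty":-1.2,"tz":0.95,"roll":-0.05},{"fingers":1,"tx":0.15,"ty":-2.4,"tz":1.9,"roll":-0.1},{"fingers":1,"tx":0.2,"ty":-3.6,"tz":2.85,"roll":-0.15},{"fingers":1,"tx":0.25,"ty":-4.8,"tz":3.8,"roll":-0.2},{"fingers":1,"tx":0.3,"ty":-6,"tz":4.75,"roll":-0.25},{"fingers":1,"tx":0.39,"ty":-7,"tz":5.5,"roll":-0.25},{"fingers":1,"tx":0.39,"ty":-7.395,"tz":5.87,"roll":-0.255},{"fingers":1,"tx":0.39,"ty":-7.395,"tz":5.87,"roll":-0.255}]'
python3 - <<'E'
from go import *
go(.573,-.261,.086,81.8)
ims=[]
for n in("scene","top"):
    a,d=read_camera(n); np.savez(n+"1.npz",a=a,d=d); ims.append(a)
s=cv2.resize(ims[0][100:260,120:300,::-1],None,fx=2.2,fy=2.2); t=cv2.resize(ims[1][150:250,260:400,::-1],None,fx=2.8,fy=2.8)
o=np.zeros((360,790,3),np.uint8); o[:352,:396]=s; o[:280,398:790]=t; cv2.imwrite("pics/c2.png",o)
E
```

```text
time: 2.1
tool_pos: [0.5722, -0.2602, 0.1989]
tool_rot: [2.668, 1.569, 2.523]
contact_force: [-0.2, 1.2, -0.7]
opening: 0.0919
t 2.1 pos [ 0.5722 -0.2602  0.1989] yaw 81.69 down [-0.001  0.001 -1.   ] q6 -1.975 open 0.0919 F [-0.22  1.16 -0.72]
tx,ty,tz [ 2.822 -0.018  0.027] roll -0.011
```

View pics/c2.png

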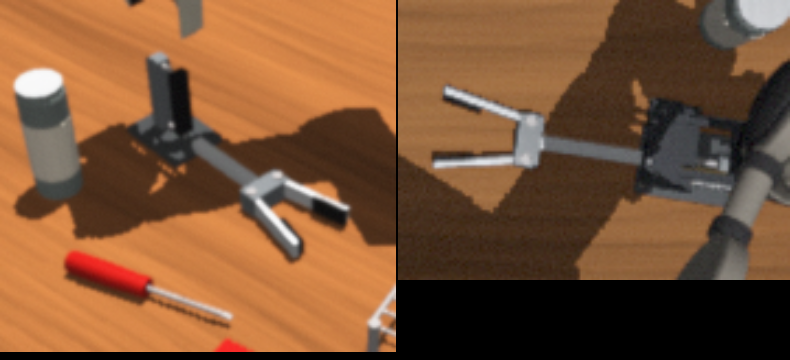

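The gripper hangs over the posts (scene crop: posts at (168,95), fingers at (185,20)), and nothing blocks the descent. The spray can at (50,130) is clear.

```bash
python3 -m crank '[{"fingers":1,"tx":0.5,"ty":0,"tz":0.02,"roll":0},{"fingers":1,"tx":1,"ty":-0.01,"tz":0.02,"roll":0},{"fingers":1,"tx":1.5,"ty":-0.01,"tz":0.02,"roll":0},{"fingers":1,"tx":2,"ty":-0.01,"tz":0.02,"roll":0},{"fingers":1,"tx":2.4,"ty":-0.01,"tz":0.02,"roll":0},{"fingers":1,"tx":2.7,"ty":-0.01,"tz":0.02,"roll":0},{"fingers":1,"tx":2.82,"ty":-0.01,"tz":0.02,"roll":0},{"fingers":1,"tx":2.82,"ty":-0.01,"tz":0.02,"roll":0}]' 6
python3 -m crank '[{"fingers":0.6,"tx":0,"ty":0,"tz":0,"roll":0},{"fingers":0.45,"tx":0,"ty":0,"tz":0,"roll":0},{"fingers":0.35,"tx":0,"ty":0,"tz":0,"roll":0},{"fingers":0.28,"tx":0,"ty":0,"tz":0,"roll":0},{"fingers":0.22,"tx":0,"ty":0,"tz":0,"roll":0},{"fingers":0.15,"tx":0,"ty":0,"tz":0,"roll":0},{"fingers":0.1,"tx":0,"ty":0,"tz":0,"roll":0},{"fingers":0.1,"tx":0,"ty":0,"tz":0,"roll":0}]' 6
```

```text
time: 3.2
tool_pos: [0.573, -0.2596, 0.0873]
tool_rot: [0.8, 1.571, 0.657]
contact_force: [-0.3, -0.9, 0.6]
opening: 0.0919
time: 4.2
tool_pos: [0.5731, -0.2598, 0.0875]
tool_rot: [-0.517, 1.57, -0.66]
contact_force: [-0.5, -2.8, 1.8]
opening: 0.0555
```

```bash
python3 -c "
from go import *; go(.625,-.179,.0875,92)"
```

```text
t 4.2 pos [ 0.5731 -0.2598  0.0875] yaw 81.79 down [ 0. -0. -1.] q6 -1.975 open 0.0555 F [-0.47 -2.83  1.77]
tx,ty,tz [-1.000e-03  2.185e+00  9.960e-01] roll -1.021
```

```bash
python3 -m crank '[{"fingers":0.1,"tx":0,"ty":0.2,"tz":0.1,"roll":-0.1},{"fingers":0.1,"tx":0,"ty":0.5,"tz":0.25,"roll":-0.25},{"fingers":0.1,"tx":0,"ty":0.9,"tz":0.4,"roll":-0.42},{"fingers":0.1,"tx":0,"ty":1.3,"tz":0.6,"roll":-0.6},{"fingers":0.1,"tx":0,"ty":1.7,"tz":0.8,"roll":-0.8},{"fingers":0.1,"tx":0,"ty":2,"tz":0.92,"roll":-0.95},{"fingers":0.1,"tx":0,"ty":2.185,"tz":1,"roll":-1.02},{"fingers":0.1,"tx":0,"ty":2.185,"tz":1,"roll":-1.02}]' 6
python3 - <<'E'
from go import *; from m import seg
go(.6196,-.029,.0875,92)
ims=[]
for n in("scene","top"):
    a,d=read_camera(n); np.savez(n+"2.npz",a=a,d=d); ims.append(a)
    c=cloud(n,d); seg(c,(.56,.70),(-.03,.09),(.012,.036),"nose+jaws")
t=ims[1][160:235,170:350,::-1]; t=cv2.resize(t,None,fx=4.4,fy=4.4,interpolation=cv2.INTER_CUBIC); cv2.imwrite("pics/c3.png",t)
for p in[(.6248-.17*.0349,-.179+.17,.028),(.6248-.247*.0349,-.179+.247,.014),(.611,.2178,.024)]: 
    u,v=proj("top",p); print("exp px",(u-170)*4.4,(v-160)*4.4)
E
```

```text
time: 5.2
tool_pos: [0.6259, -0.1773, 0.0874]
tool_rot: [0.831, 1.569, 0.867]
contact_force: [1.8, 2.9, 5.2]
opening: 0.0556
t 5.2 pos [ 0.6259 -0.1773  0.0874] yaw 92.05 down [ 0.001  0.001 -1.   ] q6 -2.002 open 0.0556 F [1.79 2.93 5.2 ]
tx,ty,tz [ 0.004  3.712 -0.024] roll 0.005
nose+jaws 681 mean [0.622  0.0302 0.0228] rect [0.6178 0.0297] [0.0862 0.119 ] 0.3 ext [ 0.5744 -0.0298  0.012 ] [0.6605 0.0895 0.0319]
nose+jaws 392 mean [0.6188 0.0232 0.028 ] rect [0.6151 0.0294] [0.0828 0.1189] 0.8 ext [ 0.5729 -0.03    0.012 ] [0.6558 0.0893 0.036 ]
exp px 475.08548607936234 142.5802821155143
exp px 361.27687638366433 147.66001979107577
exp px 138.91815046743108 154.12744070757668
```

View pics/c3.png

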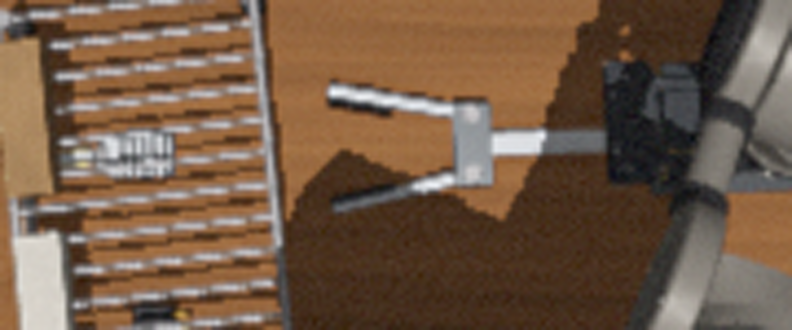

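Nose at (474,143) and jaw tips at (335,92) and (335,205) match the expected pixels. The bulb block is centred at (140,155), which is on the reacher's axis within 2 mm. Running the jaws in.

```bash
python3 -m crank '[{"fingers":0.1,"tx":0,"ty":0.15,"tz":0,"roll":0},{"fingers":0.1,"tx":0,"ty":0.4,"tz":-0.01,"roll":0},{"fingers":0.1,"tx":0,"ty":0.8,"tz":-0.02,"roll":0},{"fingers":0.1,"tx":0,"ty":1.2,"tz":-0.03,"roll":0},{"fingers":0.1,"tx":0,"ty":1.6,"tz":-0.03,"roll":0},{"fingers":0.1,"tx":0,"ty":2,"tz":-0.03,"roll":0},{"fingers":0.1,"tx":0,"ty":2.2,"tz":-0.03,"roll":0},{"fingers":0.1,"tx":0,"ty":2.3,"tz":-0.03,"roll":0}]' 6 && python3 -m crank '[{"fingers":0.1,"tx":0,"ty":0.1,"tz":0,"roll":0},{"fingers":0.1,"tx":0,"ty":0.3,"tz":0,"roll":0},{"fingers":0.1,"tx":0,"ty":0.55,"tz":0,"roll":0},{"fingers":0.1,"tx":0,"ty":0.8,"tz":0,"roll":0},{"fingers":0.1,"tx":0,"ty":1.05,"tz":0,"roll":0},{"fingers":0.1,"tx":0,"ty":1.2,"tz":0,"roll":0},{"fingers":0.1,"tx":0,"ty":1.3,"tz":0,"roll":0},{"fingers":0.1,"tx":0,"ty":1.3,"tz":0,"roll":0}]' 6
python3 - <<'E'
from go import *
go(.6196,-.029,.0875,92)
ims=[]
for n in("scene","top"):
    a,d=read_camera(n); np.savez(n+"3.npz",a=a,d=d); ims.append(a)
t=cv2.resize(ims[1][160:235,160:340,::-1],None,fx=4.4,fy=4.4,interpolation=cv2.INTER_CUBIC)
s=cv2.resize(ims[0][170:290,240:400,::-1],None,fx=2.2,fy=2.2,interpolation=cv2.INTER_CUBIC)
o=np.zeros((600,792,3),np.uint8);o[:330]=t;o[332:596,:352]=s; cv2.imwrite("pics/c4.png",o)
E
```

```text
time: 6.3
tool_pos: [0.6207, -0.0863, 0.0873]
tool_rot: [-2.827, 1.571, -2.791]
contact_force: [-0.3, -3.7, 4.1]
opening: 0.056
time: 7.3
tool_pos: [0.6188, -0.0341, 0.0873]
tool_rot: [1.59, 1.57, 1.625]
contact_force: [-0.0, -0.5, 5.0]
opening: 0.0558
t 7.3 pos [ 0.6188 -0.0341  0.0873] yaw 92.01 down [-0.     0.001 -1.   ] q6 -1.786 open 0.0558 F [-0.04 -0.46  5.03]
tx,ty,tz [-0.004  0.127  0.024] roll 0.001
```

View pics/c4.png

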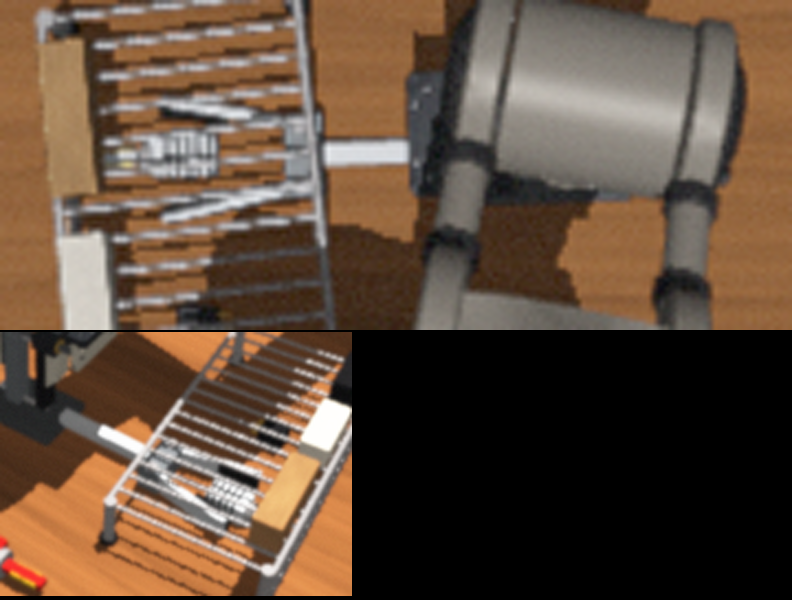

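The jaws straddle the block: tips near (160,110) and (165,215), block centre (183,155). Squeezing in steps.

```bash
python3 -m crank '[{"fingers":0.2,"tx":0,"ty":0,"tz":0,"roll":0},{"fingers":0.15,"tx":0,"ty":0,"tz":0,"roll":0},{"fingers":0.1,"tx":0,"ty":0,"tz":0,"roll":0},{"fingers":0.05,"tx":0,"ty":0,"tz":0,"roll":0},{"fingers":0,"tx":0,"ty":0,"tz":0,"roll":0},{"fingers":-0.05,"tx":0,"ty":0,"tz":0,"roll":0},{"fingers":-0.1,"tx":0,"ty":0,"tz":0,"roll":0},{"fingers":-0.15,"tx":0,"ty":0,"tz":0,"roll":0}]' 14;  python3 -m crank '[{"fingers":-0.2,"tx":0,"ty":0,"tz":0,"roll":0},{"fingers":-0.2,"tx":0,"ty":0,"tz":0,"roll":0},{"fingers":-0.2,"tx":0,"ty":0,"tz":0,"roll":0},{"fingers":-0.2,"tx":0,"ty":0,"tz":0,"roll":0},{"fingers":-0.2,"tx":0,"ty":0,"tz":0,"roll":0},{"fingers":-0.2,"tx":0,"ty":0,"tz":0,"roll":0},{"fingers":-0.2,"tx":0,"ty":0,"tz":0,"roll":0},{"fingers":-0.2,"tx":0,"ty":0,"tz":0,"roll":0}]' 14
```

```text
time: 8.4
tool_pos: [0.6189, -0.0349, 0.0873]
tool_rot: [0.705, 1.571, 0.74]
contact_force: [0.8, -4.4, 4.0]
opening: 0.0457
time: 9.4
tool_pos: [0.6189, -0.0349, 0.0873]
tool_rot: [0.956, 1.571, 0.991]
contact_force: [2.1, -3.8, 4.1]
opening: 0.0458
```

It stalled at 45.8 mm, which is 10 mm of trigger travel and inside the expected 9–15 mm nip range. Firming up to 17 N, for about 2.7 N per jaw.

```bash
python3 -m crank '[{"fingers":-0.2,"tx":0,"ty":0,"tz":0,"roll":0},{"fingers":-0.2,"tx":0,"ty":0,"tz":0,"roll":0},{"fingers":-0.2,"tx":0,"ty":0,"tz":0,"roll":0},{"fingers":-0.2,"tx":0,"ty":0,"tz":0,"roll":0},{"fingers":-0.2,"tx":0,"ty":0,"tz":0,"roll":0},{"fingers":-0.2,"tx":0,"ty":0,"tz":0,"roll":0},{"fingers":-0.2,"tx":0,"ty":0,"tz":0,"roll":0},{"fingers":-0.2,"tx":0,"ty":0,"tz":0,"roll":0}]' 17
python3 - <<'E'
from go import *
go(.6189,-.0349,.0875,92)
ims=[]
for n in("scene","top"):
    a,d=read_camera(n); np.savez(n+"4.npz",a=a,d=d); ims.append(a)
t=cv2.resize(ims[1][160:235,160:340,::-1],None,fx=4.4,fy=4.4,interpolation=cv2.INTER_CUBIC)
cv2.imwrite("pics/c5.png",t)
E
```

```text
time: 10.4
tool_pos: [0.6189, -0.0348, 0.0873]
tool_rot: [1.198, 1.571, 1.233]
contact_force: [1.4, -2.8, 3.7]
opening: 0.0437
t 10.4 pos [ 0.6189 -0.0348  0.0873] yaw 91.99 down [ 0.  0. -1.] q6 -1.786 open 0.0437 F [ 1.38 -2.75  3.74]
tx,ty,tz [-0.005 -0.002  0.001] roll -0.001
```

View pics/c5.png

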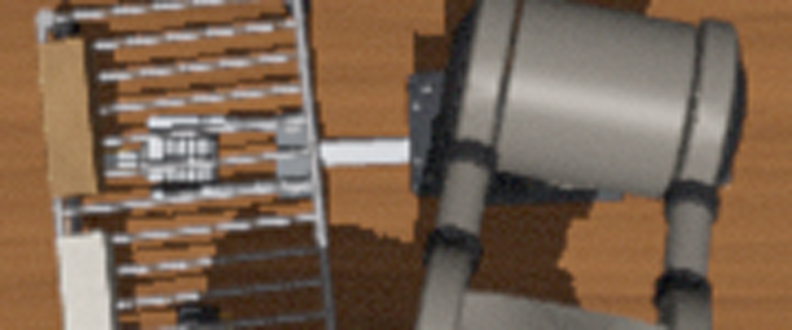

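Both jaws now lie against the block (jaws at y≈125 and y≈188, block between them). The opening gave 2 mm under the extra 3 N, so I'll take one more modest step to 19 N (about 3.5 N per jaw) to be sure of the nip.

```bash
python3 -m crank '[{"fingers":-0.2,"tx":0,"ty":0,"tz":0,"roll":0},{"fingers":-0.2,"tx":0,"ty":0,"tz":0,"roll":0},{"fingers":-0.2,"tx":0,"ty":0,"tz":0,"roll":0},{"fingers":-0.2,"tx":0,"ty":0,"tz":0,"roll":0},{"fingers":-0.2,"tx":0,"ty":0,"tz":0,"roll":0},{"fingers":-0.2,"tx":0,"ty":0,"tz":0,"roll":0},{"fingers":-0.2,"tx":0,"ty":0,"tz":0,"roll":0},{"fingers":-0.2,"tx":0,"ty":0,"tz":0,"roll":0}]' 19
```

```text
time: 11.5
tool_pos: [0.6189, -0.0349, 0.0873]
tool_rot: [0.665, 1.571, 0.7]
contact_force: [0.7, -3.2, 4.1]
opening: 0.0438
```

No further give, so the nip is firm. Drawing it out slowly.

```bash
python3 -m crank '[{"fingers":-0.2,"tx":0,"ty":-0.08,"tz":0,"roll":0},{"fingers":-0.2,"tx":0,"ty":-0.25,"tz":0,"roll":0},{"fingers":-0.2,"tx":0,"ty":-0.5,"tz":0,"roll":0},{"fingers":-0.2,"tx":0,"ty":-0.75,"tz":0,"roll":0},{"fingers":-0.2,"tx":0,"ty":-1,"tz":0,"roll":0},{"fingers":-0.2,"tx":0,"ty":-1.2,"tz":0,"roll":0},{"fingers":-0.2,"tx":0,"ty":-1.3,"tz":0,"roll":0},{"fingers":-0.2,"tx":0,"ty":-1.35,"tz":0,"roll":0}]' 19
python3 - <<'E'
from go import *
go(.62,-.209,.0875,92)
ims=[]
for n in("scene","top"):
    a,d=read_camera(n); np.savez(n+"5.npz",a=a,d=d); ims.append(a)
t=cv2.resize(ims[1][160:235,160:340,::-1],None,fx=4.4,fy=4.4,interpolation=cv2.INTER_CUBIC)
cv2.imwrite("pics/c6.png",t)
E
```

```text
time: 12.5
tool_pos: [0.6203, -0.0872, 0.0874]
tool_rot: [1.952, 1.568, 1.987]
contact_force: [-0.6, 5.6, 6.9]
opening: 0.0433
t 12.5 pos [ 0.6203 -0.0872  0.0874] yaw 92.03 down [-0.001  0.003 -1.   ] q6 -1.87 open 0.0433 F [-0.64  5.62  6.94]
tx,ty,tz [-0.011 -3.043 -0.115] roll 0.003
```

View pics/c6.png

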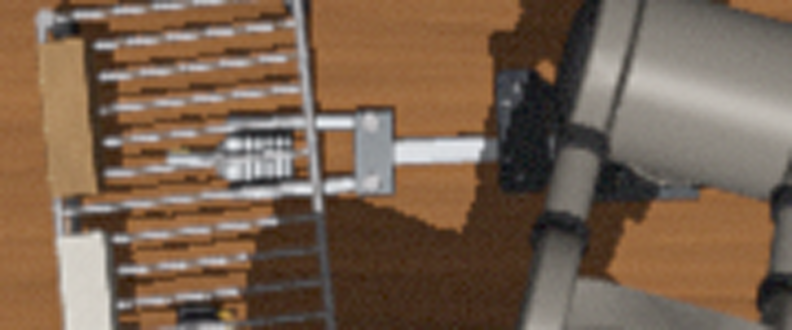

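The bulb came along: its block is now at (262,157), down from (183,155), so about 53 mm. It's still nipped. Continuing.

```bash
python3 -m crank '[{"fingers":-0.2,"tx":0,"ty":-0.08,"tz":0,"roll":0},{"fingers":-0.2,"tx":0,"ty":-0.25,"tz":0,"roll":0},{"fingers":-0.2,"tx":0,"ty":-0.5,"tz":-0.02,"roll":0},{"fingers":-0.2,"tx":0,"ty":-0.8,"tz":-0.04,"roll":0},{"fingers":-0.2,"tx":0,"ty":-1.1,"tz":-0.06,"roll":0},{"fingers":-0.2,"tx":0,"ty":-1.35,"tz":-0.06,"roll":0},{"fingers":-0.2,"tx":0,"ty":-1.5,"tz":-0.06,"roll":0},{"fingers":-0.2,"tx":0,"ty":-1.55,"tz":-0.06,"roll":0}]' 19 && python3 -m crank '[{"fingers":-0.2,"tx":0,"ty":-0.08,"tz":0,"roll":0},{"fingers":-0.2,"tx":0,"ty":-0.25,"tz":0,"roll":0},{"fingers":-0.2,"tx":0,"ty":-0.5,"tz":-0.02,"roll":0},{"fingers":-0.2,"tx":0,"ty":-0.8,"tz":-0.04,"roll":0},{"fingers":-0.2,"tx":0,"ty":-1.1,"tz":-0.06,"roll":0},{"fingers":-0.2,"tx":0,"ty":-1.35,"tz":-0.06,"roll":0},{"fingers":-0.2,"tx":0,"ty":-1.5,"tz":-0.06,"roll":0},{"fingers":-0.2,"tx":0,"ty":-1.55,"tz":-0.06,"roll":0}]' 19
python3 - <<'E'
from go import *; from m import seg
go(.62,-.209,.0875,92)
ims=[]
for n in("scene","top"):
    a,d=read_camera(n); np.savez(n+"6.npz",a=a,d=d); ims.append(a)
t=cv2.resize(ims[1][140:245,190:400,::-1],None,fx=3.7,fy=3.7,interpolation=cv2.INTER_CUBIC)
p=[.5475,.2065]; 
for r in(-.145,-.165):
    print(r,[ (u-190)*3.7 if i==0 else (u-140)*3.7 for i,u in enumerate(proj("top",(.5475-.113*r+.064*.99,.2065+.9936*r+.064*.113,.024)))])
cv2.imwrite("pics/c7.png",t)
E
```

```text
time: 13.6
tool_pos: [0.6201, -0.1493, 0.0874]
tool_rot: [1.925, 1.568, 1.96]
contact_force: [-0.4, 6.4, 6.9]
opening: 0.0432
time: 14.6
tool_pos: [0.62, -0.2112, 0.0873]
tool_rot: [1.932, 1.567, 1.967]
contact_force: [0.3, 6.1, 7.8]
opening: 0.0438
t 14.6 pos [ 0.62   -0.2112  0.0873] yaw 92.03 down [-0.001  0.003 -1.   ] q6 -2.054 open 0.0438 F [0.28 6.13 7.81]
tx,ty,tz [-0.004  0.056  0.003] roll 0.003
-0.145 [np.float64(227.304670303), np.float64(183.6559312757584)]
-0.165 [np.float64(252.07032119125404), np.float64(180.8772080392135)]
```

View pics/c7.png

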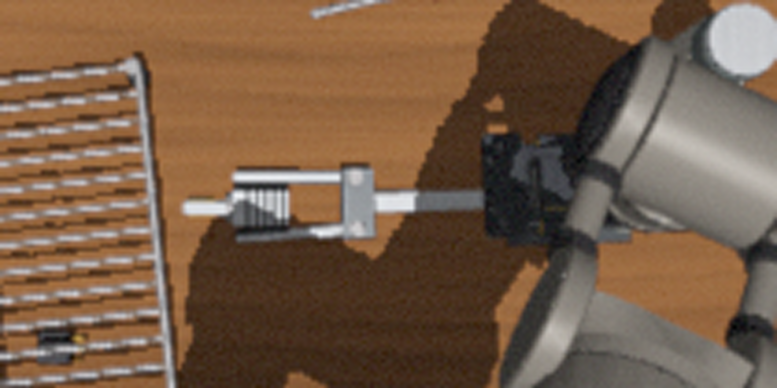

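The bulb block is at (262,207), about 172 mm in front of the rack origin (needed: 145), clear of the shelf and still nipped. Opening gradually.

```bash
python3 -m crank '[{"fingers":-0.04,"tx":0,"ty":0,"tz":0,"roll":0},{"fingers":0,"tx":0,"ty":0,"tz":0,"roll":0},{"fingers":0.04,"tx":0,"ty":0,"tz":0,"roll":0},{"fingers":0.08,"tx":0,"ty":0,"tz":0,"roll":0},{"fingers":0.12,"tx":0,"ty":0,"tz":0,"roll":0},{"fingers":0.16,"tx":0,"ty":0,"tz":0,"roll":0},{"fingers":0.2,"tx":0,"ty":0,"tz":0,"roll":0},{"fingers":0.22,"tx":0,"ty":0,"tz":0,"roll":0}]' 14; python3 -m crank '[{"fingers":0.26,"tx":0,"ty":0,"tz":0,"roll":0},{"fingers":0.32,"tx":0,"ty":0,"tz":0,"roll":0},{"fingers":0.4,"tx":0,"ty":0,"tz":0,"roll":0},{"fingers":0.5,"tx":0,"ty":0,"tz":0,"roll":0},{"fingers":0.65,"tx":0,"ty":0,"tz":0,"roll":0},{"fingers":0.8,"tx":0,"ty":0,"tz":0,"roll":0},{"fingers":1,"tx":0,"ty":0,"tz":0,"roll":0},{"fingers":1,"tx":0,"ty":0,"tz":0,"roll":0}]' 6
python3 - <<'E'
from go import *
go(.62,-.211,.2,92)
a,d=read_camera("top");T=cv2.resize(a[140:245,190:400,::-1],None,fx=3.7,fy=3.7,interpolation=cv2.INTER_CUBIC)
b,d=read_camera("scene"); S=cv2.resize(b[100:220,130:400,::-1],None,fx=1.75,fy=1.75)
o=np.zeros((600,777,3),np.uint8); o[:388,:777]=T[:388]; o[390:600,:472]=S; cv2.imwrite("pics/c8.png",o)
E
```

```text
time: 15.7
tool_pos: [0.6199, -0.2111, 0.0872]
tool_rot: [2.053, 1.568, 2.089]
contact_force: [0.3, 3.9, 3.7]
opening: 0.0557
time: 16.7
tool_pos: [0.6203, -0.213, 0.0873]
tool_rot: [0.824, 1.571, 0.859]
contact_force: [-1.1, -0.2, 0.9]
opening: 0.0914
t 16.7 pos [ 0.6203 -0.213   0.0873] yaw 91.99 down [ 0.  0. -1.] q6 -2.053 open 0.0914 F [-1.13 -0.18  0.88]
tx,ty,tz [-2.817  0.05  -0.005] roll -0.001
```

View pics/c8.png

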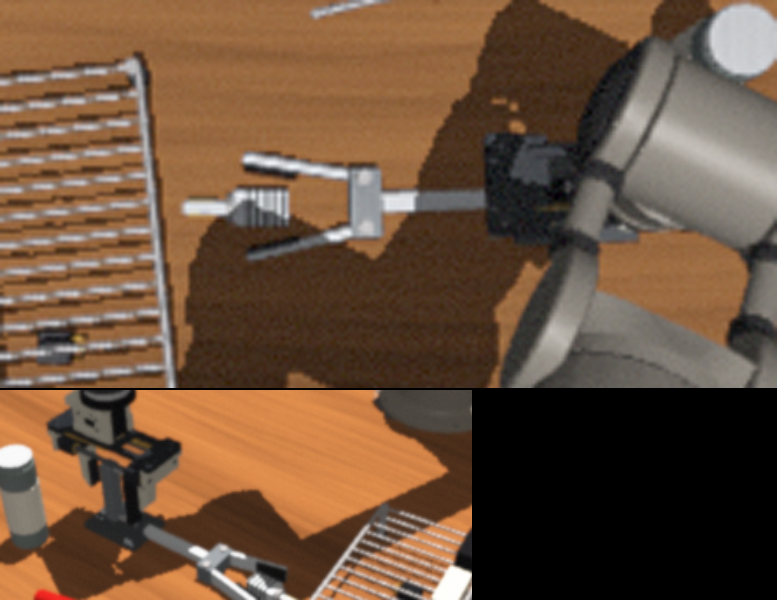

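The jaws are open with the bulb lying free between them at (262,207). The reacher is upright, and the fingers are clear on both sides. Lifting off.

```bash
python3 -m crank '[{"fingers":1,"tx":-0.1,"ty":0,"tz":0,"roll":0},{"fingers":1,"tx":-0.4,"ty":0,"tz":0,"roll":0},{"fingers":1,"tx":-0.8,"ty":0,"tz":0,"roll":0},{"fingers":1,"tx":-1.3,"ty":0,"tz":0,"roll":0},{"fingers":1,"tx":-1.9,"ty":0,"tz":0,"roll":0},{"fingers":1,"tx":-2.5,"ty":0,"tz":0,"roll":0},{"fingers":1,"tx":-3,"ty":0,"tz":0,"roll":0},{"fingers":1,"tx":-3,"ty":0,"tz":0,"roll":0}]' 6
python3 - <<'E'
from go import *; from m import seg
go(.62,-.211,.2,92)
for n in("top","scene"):
    a,d=read_camera(n); c=cloud(n,d); g=a.astype(int)
    bulb=(g.max(-1)-g.min(-1)<45)&(g.min(-1)>60)
    seg(c,(.595,.64),(.005,.065),(.012,.035),n+" bulb block",bulb)
    seg(c,(.55,.68),(-.28,-.15),(.098,.122),n+" posts")
    seg(c,(.68,.77),(-.36,-.25),(.12,.17),n+" spray")
    T=np.load(n+"0.npz")
    print(n,"driver/relay change", np.abs(a[115:150,265:345].astype(int)-T["a"][115:150,265:345]).mean() if n=="top" else "", np.abs(a[225:240,195:215].astype(int)-T["a"][225:240,195:215]).mean() if n=="top" else "")
    if n=="scene": S=a
    else: P=a
o=np.zeros((600,777,3),np.uint8); o[:388,:777]=cv2.resize(P[140:245,190:400,::-1],None,fx=3.7,fy=3.7)[:388]; o[390:600,:472]=cv2.resize(S[100:220,130:400,::-1],None,fx=1.75,fy=1.75); cv2.imwrite("pics/c9.png",o)
p=plane("top",190+262/3.7,140+207/3.7,.024); b=p[:2]-[.5475,.2065]; print("bulb",p.round(4),"rack x",b@[-.113,.9936])
E
```

```text
time: 17.8
tool_pos: [0.6212, -0.2134, 0.2104]
tool_rot: [-0.467, 1.566, -0.432]
contact_force: [0.4, -0.0, -0.1]
opening: 0.0918
t 17.8 pos [ 0.6212 -0.2134  0.2104] yaw 92.0 down [ 0.005 -0.002 -1.   ] q6 -2.053 open 0.0918 F [ 0.44 -0.   -0.08]
tx,ty,tz [ 0.259  0.062 -0.028] roll -0.0
top bulb block 147 mean [0.6103 0.0423 0.0261] rect [0.6172 0.0353] [0.0417 0.0594] 0.3 ext [0.5962 0.0058 0.0213] [0.6381 0.065  0.0331]
top posts 24 mean [ 0.6213 -0.2119  0.1088] rect [ 0.62   -0.2102] [0.0107 0.0226] 25.6 ext [ 0.6178 -0.2205  0.0982] [ 0.6298 -0.1987  0.1147]
top spray 28 mean [ 0.7417 -0.3161  0.1519] rect [ 0.7422 -0.3162] [0.0276 0.0083] 60.6 ext [ 0.7317 -0.3278  0.1469] [ 0.7488 -0.3039  0.1563]
top driver/relay change 13.969285714285714 5.9655555555555555
scene bulb block 199 mean [0.615  0.044  0.0218] rect [0.6173 0.0353] [0.0591 0.0442] 89.9 ext [0.5953 0.0058 0.0121] [0.6394 0.0649 0.0271]
scene posts 154 mean [ 0.6229 -0.2071  0.1067] rect [ 0.6219 -0.2083] [0.0582 0.0271] 89.4 ext [ 0.6082 -0.2374  0.0982] [ 0.6353 -0.1791  0.1129]
scene spray 442 mean [ 0.7313 -0.2964  0.141 ] rect [ 0.7262 -0.3025] [0.0557 0.052 ] 29.9 ext [ 0.6994 -0.333   0.1201] [ 0.7541 -0.2735  0.1524]
scene driver/relay change  
bulb [0.6085 0.0418 0.024 ] rack x -0.1705754956952499
```

View pics/c9.png

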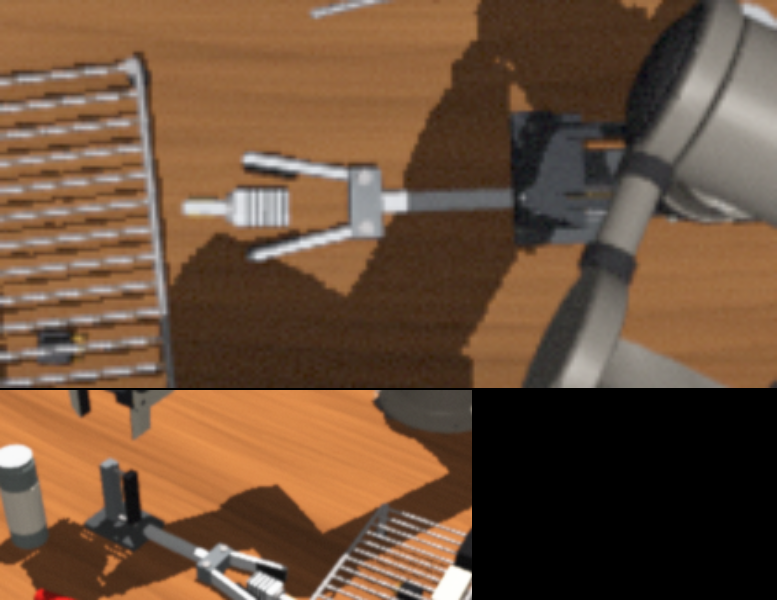

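The bulb lies free at (262,207), with its rack x about -0.171. The reacher stands upright with its jaws open, and the posts are 58 mm overall. The arm is clear, so I'm handing in.

```bash
python3 -c "
from cell import *; print(hand_in())"
```

```text
the job is handed in; nothing more can be done
None
```

The bulb is out from under the shelf, lying free on the open bench, and I handed the job in at about 18 s of the 58 s allowed. `hand_in()` reports no verdict, so I don't know how it was judged.

**What I did**
- I took the reacher by its grip with 6 N and lined it up with the silver bulb under the shelf.
- I ran the open jaws in around it and squeezed in steps of 14, 17 and 19 N. At 19 N the trigger stopped firmly at about 12 mm of travel.
- I drew the bulb out about 175 mm, opened gradually and lifted clear.

**Last checks**
- **Bulb:** its rack x is about -0.171 m (needed below -0.145). It lies flat between the open jaws with a visible gap on both sides.
- **Reacher:** it stands upright on its foot. The posts measured 58 mm across (56 mm is fully released).
- **Relay, spray can and screwdriver:** the spray can measured in the same place to about 1 mm in the scene camera. The relay looks unmoved. Only the screwdriver's tip was in the final crops, so I did not measure it; nothing came near it.

**What disagreed or was not measured**
- **Trigger stall:** at 14 N the trigger stopped 2 mm short of the final nip, probably from friction in the trigger or slack in the jaws, so I went up to 19 N.
- **Jaw force:** this was not measured. My estimate is 2.5–3.5 N per jaw, against the 8 N limit.
- **Top camera:** the arm hid most of the spray can and posts in the last top view, so those checks rest on the scene camera. My check for changes at the screwdriver and relay was inconclusive because of the arm's shadow.

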